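Slide a tuner module into the spring-covered test dock

TASK

Load the silver tuner module into the test dock: press the red thumb bar down with one fingertip so that the clear spring cover rises, keep it down, and with the other fingertip push the module by its black upright plate along the slide, under the raised cover, until it is fully home against the end stop. Then let the cover close behind it and take the hand away. Only push the module, never lift it; do not ram it into the closed gate or drop the gate hard on it, and leave the screwdriver, loupe, relay and flask alone.

Things in the scene. Friction and masses are not known exactly. Their poses are not given: they have to be found in the camera images.
- dock: Fixed test dock: grey base 230 x 124 x 12 mm, with an aluminium slide along its x. Origin: on the bench, under the slide's centre line, in the gate's plane; +x is the push direction, z up. Slide floor at z 30 mm, 44 mm wide between 12 mm tall guide lips, from x -141 to the black end stop's face at x +54. Loading bay (x below 0) open above; the cover spans x 0 to 62, y -30 to +36.
- cover (a joint): Angle (rad) of the clear yellow-edged cover: 0 closed, 0.85 at its stop. Hinge parallel to dock x at dock y 36, z 55 mm; its -y edge rises. A spring shuts it: about 2 N down on the red bar starts it, about 4.5 N holds it at 0.7. Above 0.45 the gate clears the module; at 0.7 the cover's edge is 100 mm above the bench. In the bay, between bar and module, nothing is higher than 42 mm.
- gate: Yellow gate plate under the cover's front edge, 3 mm thick (dock x -3 to 0), 44 mm wide; closed, its lower edge is 14 mm above the slide floor, so it blocks the 20 mm tall can but clears the low neck. With the module home it drops behind the can with 4 mm to spare, touching nothing. Origin: mid-width, at hinge height.
- thumb_bar: Red round bar, 12 mm thick, 162 mm long, part of the cover, parallel to dock x from x -139 to +23 mm, beside the bay on its +y side. Origin: middle of its axis. At cover angle t its axis is at dock y = 36 + 36 cos(0.21 - t), z = 55 + 36 sin(0.21 - t) mm: closed y 71, z 62; at 0.7 its top is at z 44, at the stop 39. A finger can slide along it while holding it down.
- module: Loose tuner module, about 120 g, in the loading bay: silver can on green board (50 x 40 x 20 mm tall), then towards -x a black neck (36 long, 16 wide, 10 tall) and a black upright push plate (6 thick, 40 wide, 28 tall), its rear face 65 mm behind the origin. Origin: underside of the can, centre; +x towards the stop. Home: origin at dock x +29 mm, plate still in front of the gate.
- screwdriver: Blue-handled screwdriver lying on the bench, 190 mm long. Leave alone.
- loupe: Black watchmaker's loupe standing on the bench, 52 mm across, 36 mm tall. Leave alone.
- relay: Black relay with a brass foot, 30 x 40 x 22 mm. Leave alone.
- flask: White flask with red cap, 48 mm across, 100 mm tall. Leave alone.
Not all that is in view belongs to the job. What is meant by the module is not blue, and is the smaller of those in its own colour.

How it is judged:
By the outcome, as a careful person would: the job done as asked, in the order asked, and still so for the second after the job is handed in, with the robot touching nothing.
It also fails if it takes over 43 s, if anything falls off the work surface, if the arm or the gripper's body presses on something with over 40 N, if the wrist force passes 120 N, or if a joint passes its speed limit or range.

ROBOT

A 6-joint arm with a two-finger parallel gripper is mounted at the origin on the work surface. World frame = base frame: x ahead of the robot, y to its left, z up, the work surface at z = 0. Lengths are in m, angles in rad, forces in N, time in s.
With the tool pointing down it reaches from about 0.35 to 0.775 m from the base axis. Payload 7.3 kg.
Tool frame: the origin (TCP) lies at the very end of the fingers, on their centre line; the grasp point (between the pads) lies robot.pinch_z behind it (robot.pinch_z is the distance from the TCP to the grasp point, in m); y points along the fingers, z is the direction in which the jaws open and shut, and the axes are right-handed (so a half turn about y gives the same grasp; the last joint's range is limited). The gripper opens to 92 mm and grips with 3 to 60 N. Pads are 19 mm wide; open, the fingers measure 130 mm over their backs; the gripper's body (75 mm by 190 mm) begins 47 mm behind the grasp point.
Start: joints at [1.042, 0.342, 1.524, -0, 1.275, -0.146], TCP at [0.196, 0.487, 0.227] pointing down, gripper open.
Joint ranges: [-2.53, 2.53], [-0.77, 2.02], [0.04, 2.7], [-1, 4.14], [0.28, 2.66], [-3.11, 3.11]. Speed limits (rad/s): [2.57, 2.57, 3.14, 3.14, 3.14, 3.14].

INTERFACE

Orientations are given as [roll, pitch, yaw] about the fixed x, y, z axes, in that order (R = Rz(yaw) Ry(pitch) Rx(roll)).
In Python, from cell import status, viewer, robot gives the robot as it stands. The module is installed in compiled form; this text tells all that it offers.
- The arm moves only by the shell command python3 -m pendant 'ROWS' [FORCE]. ROWS is JSON, a list that holds one entry, the list of rows, each a list of 7 numbers: the shift along the tool's x, y, z in cm, then the turn, a rotation vector about the tool's x, y, z in rad, then the finger opening in cm, from 0 to 9.18. A call has 1 to 20 rows; each row is the pose to reach, as a shift and turn from the pose commanded when the call began, along the tool's axes at that moment; what a row does not reach only later rows make up. A row lasts 1/10 s, in which the tool goes at most 50 mm and 8.59 degrees, less where a joint would pass 70% of its speed; a pose out of reach is approached as far as the arm can. A call with a gripper value outside its range is refused whole. The fingers move at their own pace and stop on an object; FORCE is the grip in N (left out, the last holds). Time passes only in rows, so rows that repeat a pose let the fingers close. It gives the time, the measured TCP pose, the force and the opening at its end, in the units of the state.
- status.observe(): the state, without advancing time (a new reading comes with each control period).
- viewer.read_camera(name): name is "scene" or "top" or "wrist"; returns a dict with "image" (400x640x3 uint8, red, green, blue), "range_z" (400x640 float32, m along the optical axis (not along the pixel's ray), 0 where there is no reading), "fx", "fy", "cx", "cy" (pixels), "camera_from_world" (4x4, takes a point from world to camera coordinates). Camera axes: x right, y up, looking along -z (the intrinsics and any distortion apply to the point x, -y, -z); pixel columns grow to the right and rows downward; lengths in m; the calibration is good to about 2 mm. A picture is of the moment at which its call begins.
- robot.hand_in(): hands the job in, once; it reports no verdict.
The state is a dict: "time": time; "qpos": joint angles; "qvel": joint speeds; "joint_efforts": joint torques, N m; "tool_pos": TCP position; "tool_rot": TCP orientation; "contact_force": force on the tool from outside, world axes, zero at the start; "torque": the same for the moment, N m; "opening": finger opening in m.
Only numpy, scipy, OpenCV 4.12 (cv2) and the standard library are available. Lean on these libraries where they do the work, as an engineer would, in place of code of your own. Each camera call takes 0.05 s, during which the arm holds its last target. There are 200 camera calls.

## Working session

There is one attempt and no reset: what is moved stays moved. The work goes in short steps, Python scripts to look and compute and a shell command to move; the robot and the scene stay as the last step left them, time stands still between calls to the robot, and variables do not carry over. Pictures are saved under pics/ and viewed, about 8 in all and at most 12, crops included, and the job is handed in when it is done.

```bash
mkdir -p pics; cat > h.py <<'E'
import numpy as np, cv2
from cell import status, viewer, robot
def world(c,u,v,z=None):
    r=c["range_z"][int(round(v)),int(round(u))] if z is None else z
    p=np.array([(u-c["cx"])/c["fx"]*r,-(v-c["cy"])/c["fy"]*r,-r,1])
    return (np.linalg.inv(c["camera_from_world"])@p)[:3]
def cloud(c):
    v,u=np.mgrid[0:400,0:640]; r=c["range_z"]
    p=np.stack([(u-c["cx"])/c["fx"]*r,-(v-c["cy"])/c["fy"]*r,-r,np.ones_like(r)],-1)
    return (p@np.linalg.inv(c["camera_from_world"]).T)[...,:3]
def save(c,n,crop=None,s=1):
    im=c["image"][...,::-1]
    if crop: im=im[crop[1]:crop[3],crop[0]:crop[2]]
    cv2.imwrite("pics/"+n,cv2.resize(im,None,fx=s,fy=s,interpolation=cv2.INTER_CUBIC))
E
python3 - <<'E'
from h import *
import pickle
s=status.observe();print(s); print(robot.pinch_z)
for n in("top","scene"):
    c=viewer.read_camera(n);pickle.dump(c,open(n+".pkl","wb"));save(c,n+"0.png")
    print(n,c.keys(),c["fx"],c["camera_from_world"].round(3).tolist())
E
```

```text
{'time': 0.0, 'qpos': array([ 1.04202421e+00,  3.42722450e-01,  1.52504636e+00, -4.73060360e-05,
        1.27537493e+00, -1.46021989e-01]), 'qvel': array([ 0.00011716,  0.00030004, -0.00116501,  0.00192393, -0.00024736,
        0.00082955]), 'joint_efforts': array([ 1.44609068e-03, -4.31259263e+01, -2.44228631e+01,  7.17548607e-02,
        5.58933802e-02, -1.31772795e-04]), 'tool_pos': array([0.19586479, 0.48664711, 0.22603486]), 'tool_rot': array([-1.57233749e+00,  1.80935377e-04, -3.82736455e-01]), 'contact_force': array([ 0.66194035, -0.1241808 ,  0.39850448]), 'torque': array([0.00140015, 0.03352025, 0.02784239]), 'opening': 0.09172596433821859}
0.0188
top dict_keys(['image', 'range_z', 'fx', 'fy', 'cx', 'cy', 'camera_from_world']) 388.1798022205097 [[-0.013, -1.0, -0.001, 0.065], [0.977, -0.013, 0.212, -0.641], [-0.212, 0.001, 0.977, -0.836], [0.0, 0.0, 0.0, 1.0]]
scene dict_keys(['image', 'range_z', 'fx', 'fy', 'cx', 'cy', 'camera_from_world']) 366.97210675168833 [[0.729, 0.684, 0.018, -0.482], [-0.48, 0.492, 0.726, 0.232], [0.488, -0.538, 0.687, -0.982], [0.0, 0.0, 0.0, 1.0]]
```

View pics/top0.png

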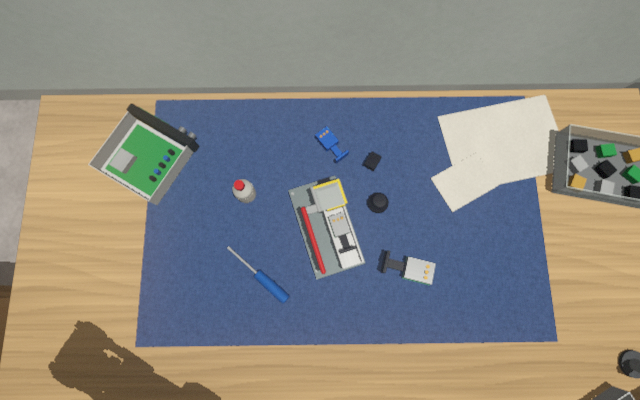

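View pics/scene0.png

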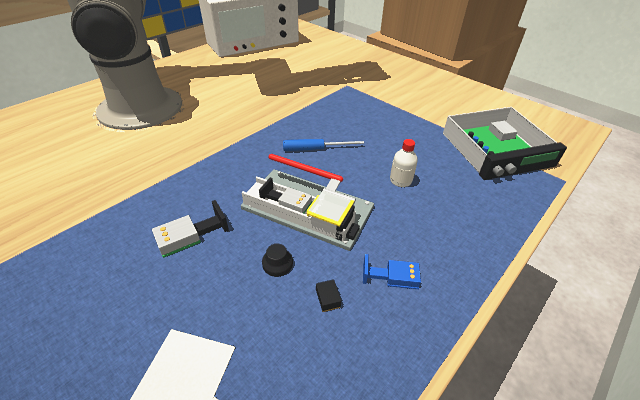

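Candidates for the module (top view): the silver one in the slide (341,228), the big loose silver one (410,268) and the blue one (330,145). I choose the silver one in the slide, since it is smaller and not blue.

```bash
python3 - <<'E'
from h import *
import pickle
c=pickle.load(open("top.pkl","rb"));P=cloud(c);im=c["image"].astype(int);save(c,"crop1.png",(270,160,390,290),5)
hsv=cv2.cvtColor(c["image"],cv2.COLOR_RGB2HSV)
roi=np.zeros((400,640),bool);roi[170:290,280:372]=1
red=roi&((hsv[...,0]<8)|(hsv[...,0]>172))&(hsv[...,1]>150)
p=P[red];print("red",red.sum(),np.percentile(p,[1,50,99],axis=0).round(3).tolist())
m=p.mean(0);d=np.linalg.svd(p[:,:2]-m[:2],full_matrices=False)[2][0];d*=np.sign(d[0])
t=(p[:,:2]-m[:2])@d;print("mean",m,"dir",d,np.degrees(np.arctan2(d[1],d[0])),t.min(),t.max())
mid=m[:2]+d*(t.min()+t.max())/2; n=np.array([-d[1],d[0]])
# dock origin: bar middle at dock x -58,y 71
O=mid+58e-3*d-71e-3*n;print("O",O)
q=P[roi]; D=np.stack([(q[:,:2]-O)@d,(q[:,:2]-O)@n,q[:,2]],1)*1e3
H=np.zeros((34,26),int)
for i in range(34):
  for j in range(26):
    k=(abs(D[:,0]-(-150+7*i+3.5))<3.5)&(abs(D[:,1]-(-70+7*j+3.5))<3.5)
    if k.any():H[i,j]=np.median(D[k,2])
print("cols y",[-66+7*j for j in range(26)])
for i in range(34):print(-146+7*i,*H[i])
E
```

```text
red 291 [[0.474, 0.05, 0.065], [0.544, 0.074, 0.069], [0.619, 0.099, 0.073]]
mean [0.54504616 0.07479176 0.0689329 ] dir [0.95454992 0.2980511 ] 17.34058517772842 -0.07704041097419831 0.07854942444906216
O [0.6222919  0.02453056]
cols y [-66, -59, -52, -45, -38, -31, -24, -17, -10, -3, 4, 11, 18, 25, 32, 39, 46, 53, 60, 67, 74, 81, 88, 95, 102, 109]
-146 0 0 0 1 3 3 1 2 3 1 2 2 2 3 2 1 0 2 1 3 2 2 3 1 1 2
-139 0 0 1 2 1 10 23 21 22 13 30 28 22 13 13 12 13 12 13 12 13 13 14 1 1 1
-132 0 0 2 1 4 10 41 29 30 31 30 32 31 42 13 13 14 12 12 67 68 14 12 2 1 2
-125 0 1 1 0 1 2 42 31 31 31 30 30 31 42 13 12 13 12 11 68 69 14 13 1 3 1
-118 0 2 2 1 1 8 40 30 31 31 30 31 30 41 13 11 13 13 12 67 68 12 13 2 2 0
-111 0 2 3 3 2 8 39 31 30 29 31 32 30 40 13 12 12 13 11 67 68 13 14 1 2 2
-104 0 2 2 2 3 7 42 41 45 49 45 56 41 41 13 13 12 13 12 66 68 13 13 2 2 2
-97 1 1 2 1 2 12 40 32 46 42 42 38 32 39 12 12 12 12 12 66 68 13 13 3 1 1
-90 1 1 2 2 2 7 41 30 30 41 41 32 30 39 13 12 13 13 14 67 68 14 12 2 1 2
-83 2 1 1 1 1 10 42 32 30 41 40 31 30 38 13 12 14 14 13 66 68 13 13 2 2 1
-76 1 1 2 2 2 12 41 31 3
[... 1020 characters left out ...]
9 59 58 58 59 60 58 59 60 59 60 62 66 68 13 12 1 1 1
29 2 0 1 1 1 59 59 59 58 58 59 59 58 59 58 59 13 14 0 0 15 12 12 2 3 2
36 1 1 1 2 0 59 60 58 58 58 59 58 58 59 60 58 12 13 12 13 13 12 11 1 1 2
43 1 1 1 1 3 60 59 58 59 58 59 58 59 59 60 58 13 13 12 13 11 12 12 3 2 2
50 2 1 1 1 1 60 59 59 59 59 57 57 59 58 60 60 13 13 14 13 12 12 12 1 2 2
57 2 0 4 2 1 59 60 59 59 58 58 59 61 59 58 57 14 12 14 13 13 13 11 2 1 1
64 2 2 0 1 1 61 57 58 57 59 59 59 55 59 59 15 13 12 13 13 13 13 13 1 2 2
71 1 1 2 1 2 0 51 0 0 0 0 54 54 52 0 14 12 13 12 13 12 13 13 1 1 2
78 3 2 2 2 0 7 12 17 24 24 23 23 13 13 13 14 11 12 12 14 13 12 13 2 2 1
85 2 2 2 3 0 10 11 11 22 24 23 23 12 13 12 12 13 12 12 14 11 14 14 2 3 1
```

View pics/crop1.png

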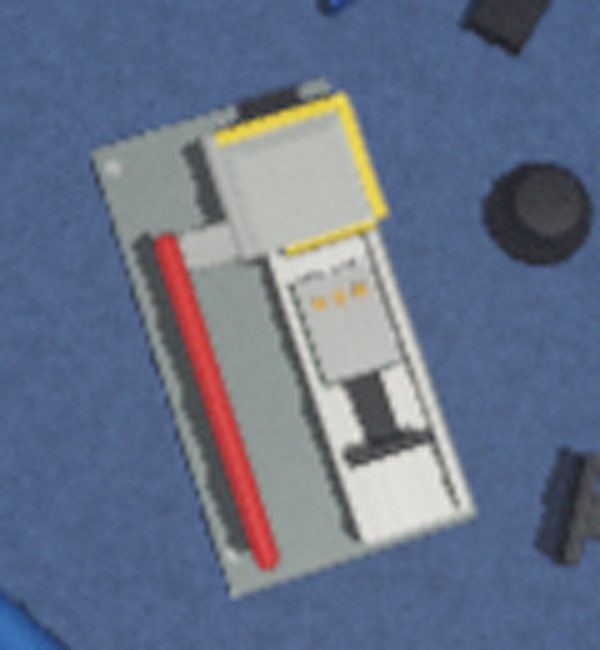

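Crop: the chosen module's can has gold dots at (345,310) and its plate is at (385,448). The red bar is to its left and the closed cover is ahead of it, all matching the description. I'll move above the start pose (jaws along dock y, tool x along dock x).

```bash
python3 -m pendant '[[[4,1,-3,0,-0.06,0,5.8],[8,2,-6,0,-0.13,0,5.8],[12,3,-9,0,-0.2,0,5.8],[16,4,-11.5,0,-0.27,0,5.8],[20,4.5,-14,0,-0.34,0,5.8],[24,5,-17,0,-0.41,0,5.8],[28,5.5,-20,0,-0.48,0,5.8],[32,6,-23,0,-0.55,0,5.8],[36,6.5,-26,0,-0.61,0,5.8],[40,6.5,-28.5,0,-0.66,0,5.8],[43,6.5,-30.5,0,-0.685,0,5.8],[45.2,6.5,-31.9,0,-0.685,0,5.8],[45.2,6.5,-31.9,0,-0.685,0,5.8],[45.2,6.5,-31.9,0,-0.685,0,5.8],[45.2,6.5,-31.9,0,-0.685,0,5.8],[45.2,6.5,-31.9,0,-0.685,0,5.8]]]'
python3 - <<'E'
from h import *
import pickle
c=viewer.read_camera("wrist");pickle.dump(c,open("wrist.pkl","wb"));save(c,"wrist1.png")
E
```

```text
time: 1.7
tool_pos: [0.4956, 0.0233, 0.1617]
tool_rot: [-1.57, 0.0, 0.304]
contact_force: [-0.2, -0.3, -0.7]
opening: 0.0582
```

View pics/wrist1.png

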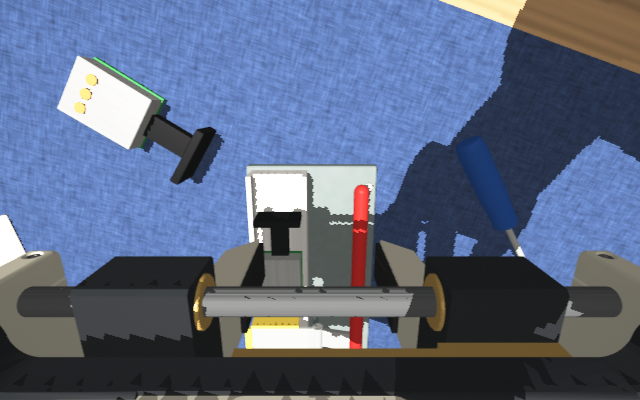

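The wrist view shows the plate at (277,218), the bar end at (362,190), and the fingers at (245,290) and (395,290). Next I'll measure the fingers and the dock in the tool/dock frame.

```bash
python3 - <<'E'
from h import *
import pickle
c=pickle.load(open("wrist.pkl","rb"));P=cloud(c);s=status.observe()
d=np.array([.9545,.298]);n=np.array([-.298,.9545])
T=s["tool_pos"];ok=c["range_z"]>0
X=(P[...,:2]-T[:2])@d*1e3;Y=(P[...,:2]-T[:2])@n*1e3;Z=P[...,2]*1e3
f=ok&(Z>155)&(Z<215)
for z in range(155,215,10):
  for sgn in(-1,1):
    k=f&(Z>=z)&(Z<z+10)&(Y*sgn>0)&(abs(Y)<90)
    if k.sum()>5:print("finger z",z,"side",sgn,k.sum(),"Y",np.percentile(Y[k],[1,99]).round(1),"X",np.percentile(X[k],[1,99]).round(1))
hsv=cv2.cvtColor(c["image"],cv2.COLOR_RGB2HSV)
red=ok&((hsv[...,0]<8)|(hsv[...,0]>172))&(hsv[...,1]>150)&(Z<90)
k=red;A=np.polyfit(X[k],Y[k],1);print("bar X",X[k].min(),X[k].max(),"Y fit",A,"Z",np.percentile(Z[k],[50,98]))
v,u=np.mgrid[0:400,0:640]
pl=ok&(Z>52)&(Z<65)&(X<25)&(Y<0)&(Y>-80);print("plate",pl.sum(),np.percentile(X[pl],[2,50,98]),np.percentile(Y[pl],[2,50,98]),np.median(Z[pl]))
A=np.polyfit(Y[pl],X[pl],1);print("plate slope",A)
lp=ok&(Z>38)&(Z<46)&(Y<0)&(X<15)&(X>-30);print("lips Y",np.histogram(Y[lp],bins=np.arange(-70,0,3)))
fl=ok&(Z>26)&(Z<34)&(abs(Y+35)<18);print("slide start X",np.percentile(X[fl],[1,5]))
E
```

```text
finger z 155 side -1 42 Y [-34.6 -29.5] X [-11.9   9.1]
finger z 155 side 1 42 Y [28.2 32.8] X [-11.7   8.6]
finger z 165 side -1 327 Y [-43.4 -29.5] X [-11.9   8.3]
finger z 165 side 1 322 Y [28.1 42. ] X [-11.8   8.8]
finger z 175 side -1 466 Y [-46.  -29.5] X [-11.8   5.8]
finger z 175 side 1 469 Y [28.1 44.6] X [-12.    5.9]
finger z 185 side -1 519 Y [-46.4 -29.5] X [-12.   -0.6]
finger z 185 side 1 518 Y [28.1 45.1] X [-11.9  -0.4]
finger z 195 side -1 496 Y [-44.1 -29.6] X [-12.   8.]
finger z 195 side 1 485 Y [28.1 42.7] X [-12.1   8.1]
finger z 205 side -1 335 Y [-41.1 -29.6] X [-12.   10.4]
finger z 205 side 1 348 Y [28.1 39.5] X [-12.1  10.2]
bar X -16.787089834160632 137.66038797980366 Y fit [-2.12759404e-03  3.24507284e+01] Z [68.86457984 70.67136249]
plate 427 [15.69813396 17.66387676 21.503053  ] [-55.77812012 -37.03548834 -17.70343412] 58.84354902853578
plate slope [-9.91331733e-05  1.80147331e+01]
lips Y (array([  0,   1, 123,  96,   0,   0,   0,   0,   0,   0,   0,   0,   0,
         0,   0,   0,   0,   0, 132,  52,   0,   0,   0]), array([-70, -67, -64, -61, -58, -55, -52, -49, -46, -43, -40, -37, -34,
       -31, -28, -25, -22, -19, -16, -13, -10,  -7,  -4,  -1]))
slide start X [-18.77678758 -17.62312745]
```

```bash
python3 -m pendant '[[[0,1,-0.3,0,0,0,6.4],[0,3,-0.3,0,0,0,6.4],[0,5,-0.3,0,0,0,6.4],[0,7,-0.3,0,0,0,6.4],[0,8.3,-0.3,0,0,0,6.4],[0,8.9,-0.3,0,0,0,6.4],[0,9.2,-0.3,0,0,0,6.4],[0,9.5,-0.3,0,0,0,6.4],[0,9.8,-0.3,0,0,0,6.4],[0,10.1,-0.3,0,0,0,6.4],[0,10.4,-0.3,0,0,0,6.4],[0,10.7,-0.3,0,0,0,6.4],[0,11,-0.3,0,0,0,6.4],[0,11.3,-0.3,0,0,0,6.4],[0,11.5,-0.3,0,0,0,6.4],[0,11.65,-0.3,0,0,0,6.4],[0,11.65,-0.3,0,0,0,6.4],[0,11.65,-0.3,0,0,0,6.4]]]'
python3 - <<'E'
from h import *
c=viewer.read_camera("scene");save(c,"s2.png",(220,100,400,260),4)
E
```

```text
time: 3.55
tool_pos: [0.4979, 0.0186, 0.0455]
tool_rot: [-1.572, -0.001, 0.302]
contact_force: [1.4, -4.1, 5.8]
opening: 0.0643
```

View pics/s2.png

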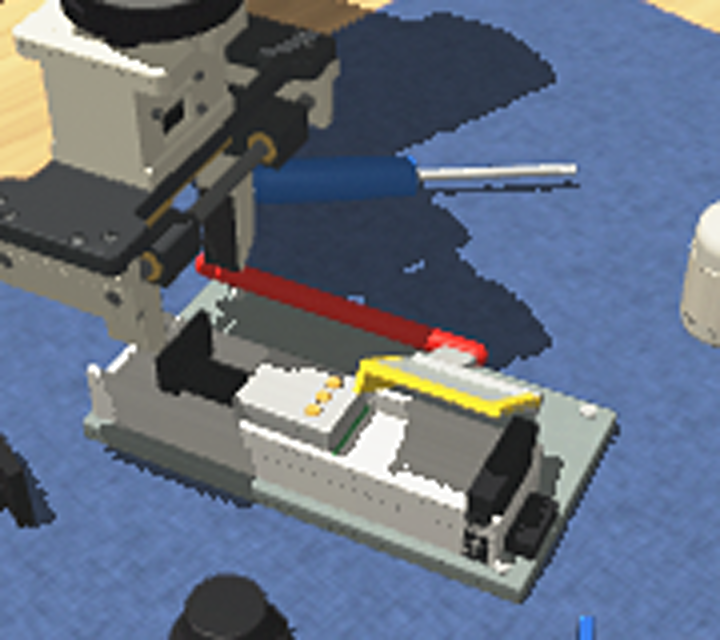

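The view confirms the cover is raised: yellow edge at (450,380), bar held down at (330,300), and the finger standing behind the plate at (150,330). Now I push along the slide.

```bash
python3 -m pendant '[[[0.2,0,0,0,0,0,6.4],[0.5,0,0,0,0,0,6.4],[0.8,0,0,0,0,0,6.4],[1.1,0,0,0,0,0,6.4],[1.5,0,0,0,0,0,6.4],[1.9,0,0,0,0,0,6.4],[2.3,0,0,0,0,0,6.4],[2.7,0,0,0,0,0,6.4],[3.1,0,0,0,0,0,6.4],[3.5,0,0,0,0,0,6.4],[3.9,0,0,0,0,0,6.4],[4.3,0,0,0,0,0,6.4],[4.7,0,0,0,0,0,6.4],[5.1,0,0,0,0,0,6.4],[5.5,0,0,0,0,0,6.4],[5.9,0,0,0,0,0,6.4],[6.2,0,0,0,0,0,6.4],[6.4,0,0,0,0,0,6.4],[6.4,0,0,0,0,0,6.4]]]'
python3 - <<'E'
from h import *
c=viewer.read_camera("scene");save(c,"s3.png",(220,100,400,260),4)
E
```

```text
time: 5.5
tool_pos: [0.5587, 0.0386, 0.0453]
tool_rot: [-1.571, -0.001, 0.302]
contact_force: [-1.8, 0.2, 4.6]
opening: 0.0637
```

View pics/s3.png

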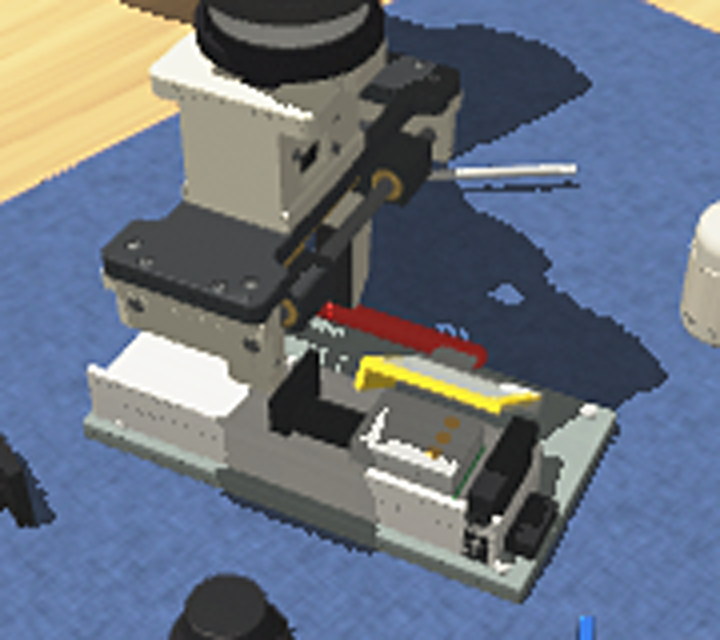

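The view shows the module (can at 425,440) sliding under the raised cover, about 1 cm short of the black stop. I'll finish gently.

```bash
python3 -m pendant '[[[0.2,0,0,0,0,0,6.4],[0.4,0,0,0,0,0,6.4],[0.6,0,0,0,0,0,6.4],[0.8,0,0,0,0,0,6.4],[0.9,0,0,0,0,0,6.4],[1.0,0,0,0,0,0,6.4],[1.0,0,0,0,0,0,6.4]]]'; python3 -m pendant '[[[0.05,0,0,0,0,0,6.4],[0.1,0,0,0,0,0,6.4],[0.15,0,0,0,0,0,6.4],[0.2,0,0,0,0,0,6.4],[0.2,0,0,0,0,0,6.4]]]'; python3 -m pendant '[[[0.05,0,0,0,0,0,6.4],[0.1,0,0,0,0,0,6.4],[0.1,0,0,0,0,0,6.4]]]'
```

```text
time: 6.25
tool_pos: [0.5678, 0.0414, 0.0453]
tool_rot: [-1.571, 0.0, 0.302]
contact_force: [-3.1, -1.0, 4.6]
opening: 0.0638
time: 6.75
tool_pos: [0.5689, 0.0418, 0.0452]
tool_rot: [-1.571, 0.002, 0.302]
contact_force: [-5.6, -2.2, 7.1]
opening: 0.0639
time: 7.05
tool_pos: [0.5689, 0.0419, 0.0452]
tool_rot: [-1.57, 0.004, 0.302]
contact_force: [-8.4, -3.5, 8.6]
opening: 0.0638
```

The force climbs with no travel at the predicted position, so the module is at the stop. I'll back off along the bar with it still held down, and check.

```bash
python3 -m pendant '[[[-0.2,0,0,0,0,0,6.4],[-0.4,0,0,0,0,0,6.4],[-0.7,0,0,0,0,0,6.4],[-1,0,0,0,0,0,6.4],[-1.2,0,0,0,0,0,6.4],[-1.2,0,0,0,0,0,6.4]]]'
python3 - <<'E'
from h import *
c=viewer.read_camera("scene");save(c,"s4.png",(270,140,390,240),6)
P=cloud(c);O=np.array([.6223,.0245]);d=np.array([.9545,.298]);n=np.array([-.298,.9545])
X=(P[...,:2]-O)@d*1e3;Y=(P[...,:2]-O)@n*1e3;Z=P[...,2]*1e3
g=c["image"].max(-1);k=(Z>53)&(Z<61)&(abs(Y)<21)&(X>-60)&(X<-15)&(g<80)
print("plate top X",np.percentile(X[k],[2,50,98]) if k.any() else 0,k.sum())
k=(Z>45)&(Z<54)&(abs(Y)<18)&(X>-5)&(X<75);print("can X",np.percentile(X[k],[1,99]))
k=(Z>30)&(Z<70)&(abs(Y)<18)&(X>40)&(g<80);print("stop face X",np.percentile(X[k],[1,10]))
E
```

```text
time: 7.65
tool_pos: [0.5594, 0.0386, 0.0455]
tool_rot: [-1.571, -0.001, 0.302]
contact_force: [3.4, -1.2, 4.4]
opening: 0.0639
plate top X [-34.82807043 -31.21476725 -29.06953697] 68
can X [ 5.46490435 66.91266107]
stop face X [53.42363315 56.75095692]
```

View pics/s4.png

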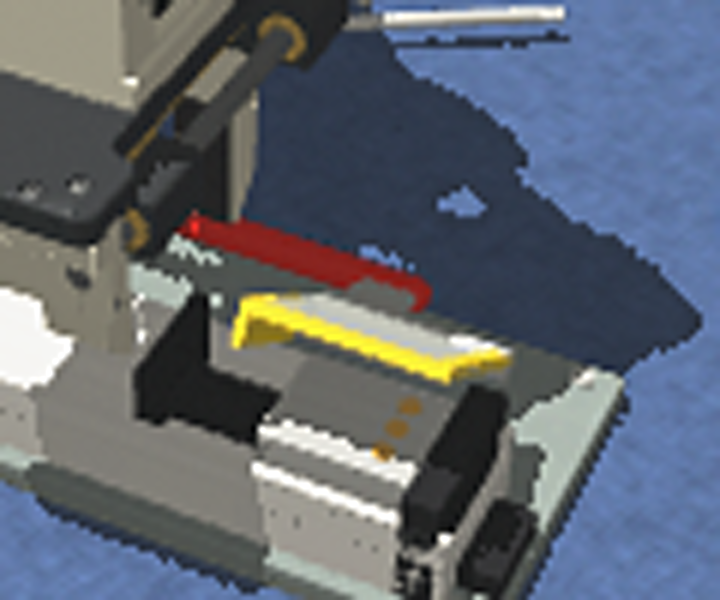

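The can's end meets the black stop at (420,470), the plate rear is at x ≈ -35 (home is -36), and the finger is clear of the plate. I'll let the cover down slowly.

```bash
python3 -m pendant '[[[0,-0.1,0,0,0,0,6.4],[0,-0.2,0,0,0,0,6.4],[0,-0.3,0,0,0,0,6.4],[0,-0.4,0,0,0,0,6.4],[0,-0.5,0,0,0,0,6.4],[0,-0.6,0,0,0,0,6.4],[0,-0.7,0,0,0,0,6.4],[0,-0.8,0,0,0,0,6.4],[0,-0.9,0,0,0,0,6.4],[0,-1,0,0,0,0,6.4],[0,-1.1,0,0,0,0,6.4],[0,-1.2,0,0,0,0,6.4],[0,-1.3,0,0,0,0,6.4],[0,-1.4,0,0,0,0,6.4],[0,-1.5,0,0,0,0,6.4],[0,-1.6,0,0,0,0,6.4],[0,-1.7,0,0,0,0,6.4],[0,-1.8,0,0,0,0,6.4],[0,-1.9,0,0,0,0,6.4],[0,-2,0,0,0,0,6.4]]]'; python3 -m pendant '[[[0,-0.1,0,0,0,0,6.4],[0,-0.2,0,0,0,0,6.4],[0,-0.3,0,0,0,0,6.4],[0,-0.4,0,0,0,0,6.4],[0,-0.6,0,0,0,0,6.4],[0,-0.9,0,0,0,0,6.4],[0,-1.5,0,0,0,0,6.4],[0,-2.5,0,0,0,0,6.4],[0,-4,0,0,0,0,6.4],[0,-6,0,0,0,0,6.4],[-2,-8,0,0,0,0,6.4],[-4,-10,0,0,0,0,6.4],[-7,-12,0,0,0,0,6.4],[-10,-14,0,0,0,0,6.4],[-12,-15,0,0,0,0,6.4],[-12,-15,0,0,0,0,6.4],[-12,-15,0,0,0,0,6.4]]]'
python3 - <<'E'
from h import *
c=viewer.read_camera("scene");save(c,"s5.png",(220,100,400,260),4)
c=viewer.read_camera("top");P=cloud(c);save(c,"t5.png",(270,160,390,290),4)
O=np.array([.6223,.0245]);d=np.array([.9545,.298]);n=np.array([-.298,.9545])
X=(P[...,:2]-O)@d*1e3;Y=(P[...,:2]-O)@n*1e3;Z=P[...,2]*1e3
k=(X>10)&(X<60)&(Y>-25)&(Y<30)&(Z<150);print("cover Z",np.percentile(Z[k],[5,50,95]))
k=(abs(Y)<17)&(X>-60)&(X<-10)&(Z>53)&(Z<63);print("plate",np.percentile(X[k],[2,98]) if k.any() else k.sum())
E
```

```text
time: 9.7
tool_pos: [0.5596, 0.0388, 0.0654]
tool_rot: [-1.571, -0.001, 0.302]
contact_force: [0.7, -3.3, 0.6]
opening: 0.0641
time: 11.4
tool_pos: [0.4451, 0.003, 0.216]
tool_rot: [-1.572, -0.002, 0.302]
contact_force: [0.3, 0.4, 0.1]
opening: 0.064
cover Z [56.49260678 59.23662729 61.74444352]
plate [-35.22152004 -29.24316755]
```

View pics/s5.png

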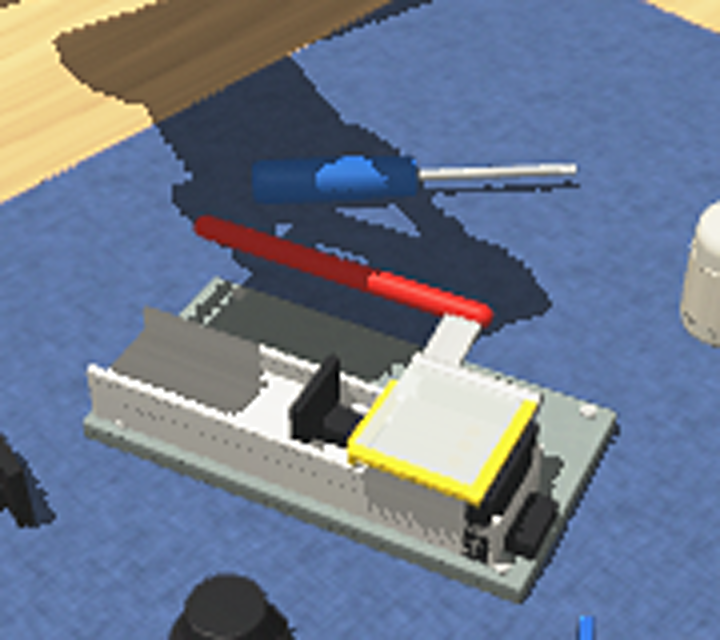

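The cover is flat and closed at (445,425), the plate stands just in front of the gate at (315,400), and the robot is clear of the dock. Handing in.

```bash
python3 -c "
from cell import robot
print(robot.hand_in())"
```

```text
the job is handed in; nothing more can be done
None
```

I loaded the small silver module into the dock and handed the job in at about 11.5 s; hand-in reports no verdict. One fingertip held the red bar down (cover angle about 0.67 rad, calculated from tool height). The other pushed the module by its plate along the slide until the force rose to about 9 N with no further travel. I then backed off the plate, let the cover down at about 1 cm/s and raised the hand clear.

**Last checks:**
- **Cover:** it is closed, with its surface at 59 mm.
- **Module:** the plate's rear face is at dock x of about -35 mm, against -36 mm at home, which is within the measuring error. It did not move as the cover closed.
- **Robot:** it is touching nothing, with a contact force of about 0.5 N, which is noise.
- **Other items:** I never worked near the screwdriver, loupe, relay or flask. In the last view the screwdriver is where it was; the loupe and flask are only partly in the picture, and the relay is not in it.

No check failed. My dock x origin, taken from the bar, may be off by a few millimetres, because the cover's front edge measured about 4 mm further along than specified. I therefore judged "home" mainly by the contact force and by seeing the can against the stop.

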